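Flip the cover leaf of a two-bay prep caddy

ROBOT

A 6-joint arm with a two-finger parallel gripper is mounted at the origin on a cart in front of the work surface, level with it; the furniture and walls round the work are solid. World frame = base frame: x ahead of the robot, y to its left, z up, the work surface at z = 0. Lengths are in m, angles in rad, forces in N, time in s.
With the tool pointing down it reaches from about 0.375 to 0.9 m from the base axis. Payload 3.1 kg.
Tool frame: the origin (TCP) lies midway between the tips of the shut fingers; the grasp point (between the pads) lies 19 mm behind it; z points along the fingers, y is the direction in which the jaws open and shut (so a half turn about z gives the same grasp; the last joint's range is limited). The gripper opens to 87 mm and grips with 3 to 60 N. Pads are 19 mm wide; open, the fingers measure 117 mm over their backs; the gripper's body (75 mm by 190 mm) begins 51 mm behind the grasp point.
Start: joints at [1.093, 0.527, 1.433, -0, 1.181, -0.178], TCP at [0.185, 0.597, 0.185] pointing down, gripper open.
Joint ranges: [-3.08, 3.08], [-0.75, 2.2], [0.22, 2.44], [-1.43, 4.57], [0, 2.65], [-2.85, 2.85]. Speed limits (rad/s): [2.79, 2.79, 3.14, 3.14, 3.14, 3.14].

INTERFACE

Orientations are given as a unit quaternion [x, y, z, w].
In Python, from rig import env gives the robot as it stands.
- The arm moves only by the tool carry_out, never from a script. Its argument "rows" is a list that holds one entry, the list of rows, each a list of 7 numbers: the gripper's target within -1 to 1 (fully open at 1, half-way at 0, shut at -1), then the shift along the tool's x, y, z in cm, then the turn, a rotation vector about the tool's x, y, z in degrees. In form: [[[jaw, dx, dy, dz, wx, wy, wz], ...]]. A call has 1 to 20 rows; each row shifts and turns the commanded pose from where the row before left it, along the tool's axes as they then stand; what a row does not reach is not made up. A row lasts 1/10 s, in which the tool goes at most 50 mm and 8.59 degrees, less where a joint would pass 70% of its speed; a pose out of reach is approached as far as the arm can. A call is refused whole if a number of a shift passes 5 or a number of a turn 8.59, either way. A call with a gripper value outside its range is refused whole. The fingers move at their own pace and stop on an object; "force" is the grip in N (left out, the last holds). Time passes only in rows, so rows that do not move let the fingers close. It gives the time, the measured TCP pose, the force and the opening at its end, in the units of the state.
- env.get_state(): the state, without advancing time (a new reading comes with each control period).
- env.read_camera(name): name is "scene" or "top"; returns a dict with "img" (400x640x3 uint8, red, green, blue), "intrinsics" (3x3 intrinsics, pixels), "world_to_cam" (4x4, takes a point from world to camera coordinates). Camera axes: x right, y up, looking along -z (the intrinsics and any distortion apply to the point x, -y, -z); pixel columns grow to the right and rows downward; lengths in m; the calibration is good to about 2 mm. A picture is of the moment at which its call begins. There is no depth.
- env.sign_off(): hands the job in, once; it reports no verdict.
The state is a dict: "clock": time; "joint_pos": joint angles; "dq": joint speeds; "joint_torque": joint torques, N m; "ee_pos": TCP position; "eef_rot": TCP orientation; "ft_force": force on the tool from outside, world axes, zero at the start; "ft_torque": the same for the moment, N m; "finger_gap": finger opening in m.
Only numpy, scipy, OpenCV 4.12 (cv2) and the standard library are available. Lean on these libraries where they do the work, as an engineer would, in place of code of your own. Each camera call takes 0.05 s, during which the arm holds its last target. There are 200 camera calls.

TASK

Turn the blue-edged white cover leaf of the steel two-bay caddy over its spine, from the bay it covers now, up through upright and down until it lies flat over the other bay. Push it with the fingertips all the way over; do not fling it, and do not grip it or press hard on it. The caddy stays where it stands, the ramekins, cup, shaker, matchbox, tape and timer are left alone, and the hand ends clear.

Things in the scene. Friction and masses are not known exactly. Their poses are not given: they have to be found in the camera images.
- caddy: Loose steel box (2.6 kg; slides if pushed with over about 15 N), 180 mm along its x, 250 mm along its y, 86 mm high, walls 4 mm. Origin at the centre of its underside, z up. A divider along its x under the spine, at y = 0, parts it into two bays: the -y bay is covered by the leaf at the start, the +y bay is open.
- leaf (a joint): Hinge of the white leaf: 0 = flat over the -y bay, 1.571 = upright, 3.142 = flat over the +y bay; hard stops at both ends. Starts at 0.05 to 0.3. Friction of 0.075 Nm against at most 0.06 Nm of weight: the leaf (70 g) stays at any angle where it is left and must be pushed down to lie flat.
- spine (a point): Middle of the leaf's hinge axis, 90 mm straight above the caddy's origin; the axis runs along the caddy's x. Axes as the caddy's.
- rim (a point): Middle of the leaf's free edge, 155 mm from the hinge axis, in mid-thickness. The leaf is a flat white plate 164 mm along the spine, 3.5 mm thick; its last 22 mm is a blue strip 6 mm thick across its whole width. The edge stands out 30 mm beyond the caddy's wall, with free room below it down to the worktop, so a slanted fingertip can reach under it. Site axes turn with the leaf, free edge to -y.
- ramekin_0: White ramekin, 69 mm across, 38 mm high, in the -y bay under the leaf. Origin at the centre of its underside.
- ramekin_1: White ramekin, 69 mm across, 38 mm high, in the +y bay, well below the rim. Origin at the centre of its underside.
- ramekin_2: Grey ramekin, 69 mm across, 38 mm high, in the -y bay under the leaf. Origin at the centre of its underside.
- espresso: Small white cup with a handle, 62x88x50 mm, a bystander to the left. Origin at the centre of its underside.
- shaker: Salt shaker with a grey cap, 44 mm across, 90 mm high, a bystander to the left. Origin at the centre of its underside.
- matches: Red matchbox, 56x36x16 mm, a bystander to the left. Origin at the centre of its underside.
- tape: Blue tape roll, 67 mm across, 19 mm high, a bystander to the right. Origin at the centre of its underside.
- timer: White kitchen timer with a red knob, 62 mm across, 46 mm high, a bystander far to the right. Origin at the centre of its underside.
There are look-alikes about, which are no part of the job. What is shaped like the ramekin_1 but yellow is not meant.

How it is judged:
On the way:
1. the fingers are on the leaf while it passes upright (between 45 degrees before and 45 degrees past it) (value of joint leaf between 0.79 and 2.35 rad and contact force between the fingers and leaf above 0.1 N), for 0.05 s.
At the end, for the whole second after the job is handed in: The leaf lies flat over the caddy's +y bay (joint above 3.05 rad, within about 5 degrees of flat), at rest; the caddy stands level within 25 mm of where it was, and all bystanders stand upright (value of joint leaf above 3.05 rad and velocity of joint leaf below 0.1 rad/s and distance of caddy from where it was at the start of the episode below 0.025 m and angle between caddy's own z axis and vertical below 0.05 rad and linear speed of caddy below 0.02 m/s and angle between each of ramekin_0, ramekin_1, ramekin_2, espresso, shaker, matches, tape, timer's own z axis and vertical below 0.15 rad); the robot touches nothing.
It fails at once if the leaf is gripped or pressed hard (over 60 N between fingers and leaf) (contact force between the fingers and leaf above 60 N).
It fails at once if the leaf is flung or slammed (over 5 rad/s) (velocity of joint leaf above 5 rad/s or velocity of joint leaf below -5 rad/s).
It fails at once if the caddy is shoved more than 25 mm, lifted or tipped (distance of caddy from where it was at the start of the episode above 0.025 m or height (world z) of caddy above 0.01 m or angle between caddy's own z axis and vertical above 0.1 rad).
It fails at once if a ramekin, the cup, shaker, matchbox, tape or timer is moved more than 40 mm, or lifted (distance of any of ramekin_0, ramekin_1, ramekin_2, espresso, shaker, matches, tape, timer from where it was at the start of the episode above 0.04 m or height (world z) of any of ramekin_0, ramekin_1, ramekin_2, espresso, shaker, matches, tape, timer above 0.03 m).
It also fails if it takes over 58 s, if anything falls off the work surface, if the arm or the gripper's body presses on something with over 40 N, if the wrist force passes 120 N, or if a joint passes its speed limit or range.

## Working session

There is one attempt and no reset: what is moved stays moved. The work goes in short steps, Python scripts to look and compute and a tool call to move; the robot and the scene stay as the last step left them, time stands still between calls to the robot, and variables do not carry over. Pictures are saved under pics/ and viewed, about 8 in all and at most 12, crops included, and the job is handed in when it is done.

Besides the shell and the picture viewer there is one more tool, called as name(argument=value, ...), one argument or row to a line, values as JSON. carry_out: Moves the arm, as the interface text tells. Its arguments: {"type":"object","properties":{"rows":{"type":"array","items":{"type":"array","items":{"type":"array","items":{"type":"number"}}}},"force":{"type":"number"}},"required":["rows"]}

```bash
ls; mkdir -p pics; python3 - <<'E'
from rig import env
import cv2,numpy as np,pickle
d={}
for n in("scene","top"):
    c=env.read_camera(n);d[n]=c
    cv2.imwrite(f"pics/{n}0.png",c["img"][:,:,::-1]);print(n,c["intrinsics"],c["world_to_cam"])
pickle.dump(d,open("cam.pkl","wb"))
print(env.get_state())
E
```

```text
pics
scene [[437.95377581   0.         324.18809885]
 [  0.         437.95377581 196.37028743]
 [  0.           0.           1.        ]] [[ 0.45898381 -0.88843883 -0.00321118 -0.3122774 ]
 [ 0.57574586  0.29468425  0.76267811 -0.32421075]
 [-0.67664656 -0.35190572  0.64677028 -1.6092687 ]
 [ 0.          0.          0.          1.        ]]
top [[508.48871035   0.         315.347693  ]
 [  0.         508.48871035 197.84307373]
 [  0.           0.           1.        ]] [[-0.05514677 -0.99842206  0.01059314 -0.0671269 ]
 [ 0.85043781 -0.04140874  0.52444336 -0.46538346]
 [-0.52317718  0.03793017  0.85137944 -1.6813717 ]
 [ 0.          0.          0.          1.        ]]
{'clock': 0.1, 'joint_pos': array([ 1.09248677e+00,  5.28362321e-01,  1.43376303e+00, -2.10273649e-07,
        1.18141585e+00, -1.78476804e-01]), 'dq': array([-0.00064456, -0.00073637, -0.00325171,  0.00029772,  0.00031382,
       -0.00175309]), 'joint_torque': array([-1.95334810e-04, -4.40987349e+01, -1.77150822e+01,  6.35039457e-02,
        5.34673047e-02, -3.01726413e-05]), 'ee_pos': array([0.1842168 , 0.59647042, 0.1837798 ]), 'eef_rot': array([ 1.49355337e-01,  9.88783108e-01, -9.22242067e-04, -3.14133299e-04]), 'ft_force': array([ 0.20916967, -0.09666826,  0.4295106 ]), 'ft_torque': array([ 0.01961445, -0.05230267,  0.04093261]), 'finger_gap': 0.08691543059898668}
```

View pics/scene0.png

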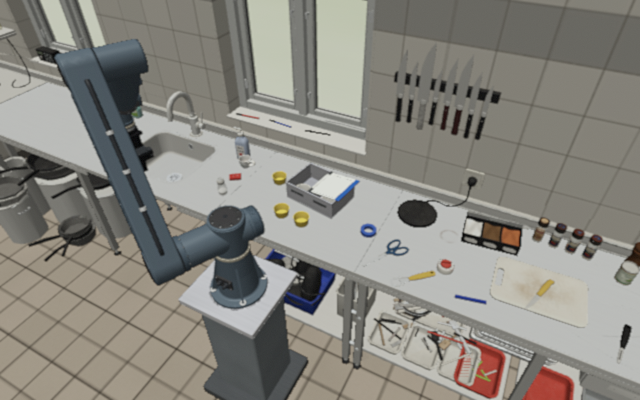

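View pics/top0.png

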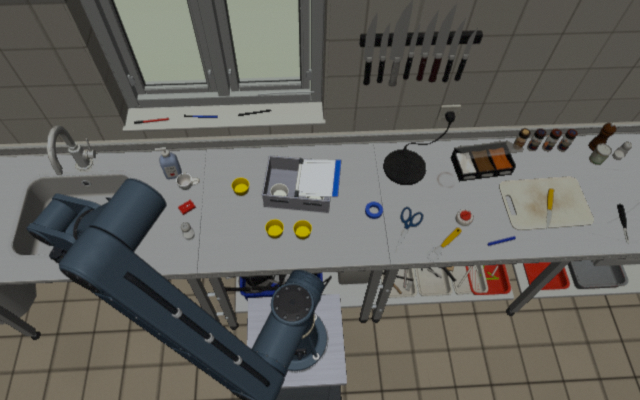

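The caddy is at about (300,185) in top. The leaf is over the right (-y) bay, with its blue edge near (337,178). I'll enlarge both views.

```bash
python3 - <<'E'
import cv2
a=cv2.imread("pics/top0.png")[145:220,250:355]
b=cv2.imread("pics/scene0.png")[155:225,275:370]
a=cv2.resize(a,None,fx=7,fy=7,interpolation=cv2.INTER_CUBIC);cv2.imwrite("pics/ta.png",a)
cv2.imwrite("pics/sb.png",cv2.resize(b,None,fx=8,fy=8,interpolation=cv2.INTER_CUBIC))
E
```

```text
(no output)
```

View pics/ta.png

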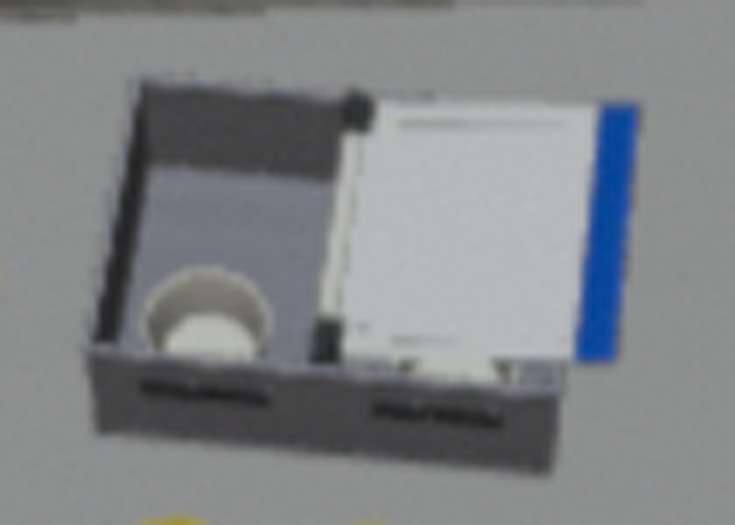

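View pics/sb.png

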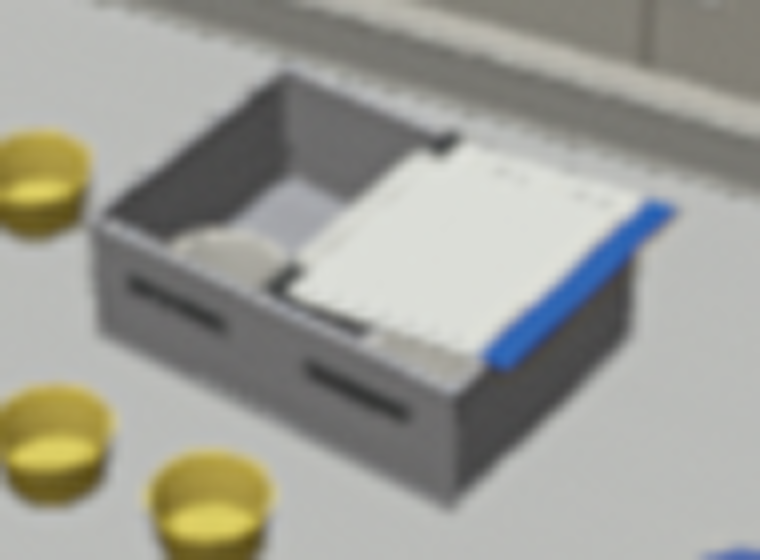

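```bash
cat > fit.py <<'E'
import numpy as np,pickle
from scipy.optimize import least_squares
d=pickle.load(open("cam.pkl","rb"))
def proj(n,P):
    c=d[n];p=c["world_to_cam"]@np.append(P,1);q=c["intrinsics"]@np.array([p[0],-p[1],-p[2]]);return q[:2]/q[2]
def C(sx,sy,z): return lambda q:np.array([sx*.09,sy*.125,z])
def L(sx,t=.003): return lambda q:np.array([sx*.082,-.155*np.cos(q)+t*np.sin(q),.09+.155*np.sin(q)+t*np.cos(q)])
T=.086
obs=[("top",140,82,C(1,1,T)),("top",88,350,C(-1,1,T)),("top",562,388,C(-1,-1,T)),("top",98,432,C(-1,1,0)),("top",550,472,C(-1,-1,0)),
("top",640,104,L(1)),("top",617,360,L(-1)),
("scene",287,72,C(1,1,T)),("scene",97,225,C(-1,1,T)),("scene",458,398,C(-1,-1,T)),("scene",100,332,C(-1,1,0)),("scene",452,508,C(-1,-1,0)),("scene",630,328,C(1,-1,0)),
("scene",675,210,L(1,0)),("scene",508,368,L(-1,0))]
def W(v,P):
    c,s=np.cos(v[2]),np.sin(v[2]);return np.array([v[0]+c*P[0]-s*P[1],v[1]+s*P[0]+c*P[1],P[2]])
def res(v):
    r=[]
    for n,x,y,f in obs:
        o=np.array([250+x/7,145+y/7]) if n=="top" else np.array([275+x/8,155+y/8])
        r.append(proj(n,W(v,f(v[3])))-o+.45)
    return np.array(r).ravel()
if __name__=="__main__":
    s=least_squares(res,[.6,0,0,.15],loss="soft_l1")
    print(s.x,np.round(s.fun.reshape(-1,2),1).tolist())
    J=s.jac;print(np.sqrt(np.diag(np.linalg.inv(J.T@J)))*1)
    v=s.x
    for q in(v[3],):print("rim",W(v,L(0,0)(q)),"x- corner",W(v,L(-1,0)(q)),"x+",W(v,L(1,0)(q)))
E
python3 fit.py
```

```text
[ 0.58153012 -0.03390772 -0.1536346   0.12581604] [[-0.7, -0.6], [-0.5, 0.4], [-0.5, 1.1], [-0.1, 0.6], [0.4, 0.8], [-0.2, 0.1], [-0.1, 0.1], [0.2, -1.6], [-0.8, -1.3], [0.2, -1.1], [-0.1, 0.1], [0.8, 0.2], [1.4, 0.7], [1.4, -0.3], [0.8, 0.0]]
[0.00197637 0.00143147 0.01070643 0.02617667]
rim [ 0.55799782 -0.18587128  0.10945008] x- corner [ 0.47696366 -0.17332275  0.10945008] x+ [ 0.63903197 -0.19841982  0.10945008]
```

```bash
cat > plan.py <<'E'
import numpy as np
from scipy.spatial.transform import Rotation as Ro, Slerp
from rig import env
V=[.5815,-.0339,-.1536]
def pose(P,tilt):
    c,s=np.cos(V[2]),np.sin(V[2]);X=np.array([c,s,0]);Y=np.array([-s,c,0])
    R=Ro.from_matrix(np.c_[Y,X,[0,0,-1]])*Ro.from_rotvec([0,np.radians(tilt),0])
    return np.array([V[0],V[1],0])+P[0]*X+P[1]*Y+[0,0,P[2]],R
def local():
    s=env.get_state();p=s["ee_pos"]-[V[0],V[1],0];c,n=np.cos(V[2]),np.sin(V[2])
    R=Ro.from_quat(s["eef_rot"])
    return np.round([c*p[0]+n*p[1],-n*p[0]+c*p[1],p[2]],4),R
def rows(way,start=None,dec=1):
    """way: list of (pos,Rot,n); prints rows, rounding carried forward"""
    st=env.get_state();p,R=(st["ee_pos"],Ro.from_quat(st["eef_rot"])) if start is None else start
    out=[];p0,R0=p,R
    for P,T,n in way:
        w=(R0.inv()*T).as_rotvec()
        for k in range(1,n+1):
            pk=p0+(P-p0)*k/n; Rk=R0*Ro.from_rotvec(w*k/n)
            d=np.round(R.inv().apply(pk-p)*100,dec); r=np.round(np.degrees((R.inv()*Rk).as_rotvec()),1)
            p=p+R.apply(d/100);R=R*Ro.from_rotvec(np.radians(r)); out.append([-1,*(d+0.).tolist(),*(r+0.).tolist()])
        p0,R0=P,T
    print(str(out).replace(" ",""))
def tip(q,a=45,r=.14):
    q=np.radians(q);A=np.radians(a);H=np.array([0,.09]);rad=np.array([-np.cos(q),np.sin(q)]);tan=np.array([np.sin(q),np.cos(q)])
    z=np.array([np.cos(A),-np.sin(A)]);n=np.array([np.sin(A),np.cos(A)])
    if q<A: c=H+.155*rad-.003*tan-.0095*n+.015*z
    elif q<A+np.pi/2: c=H+r*rad-.003*tan-.0095*n
    else: c=H+(r-.019)*rad-.003*tan+.0095*n
    return np.array([0,*c])
E
python3 - <<'E'
from plan import *
s=env.get_state();p=s["ee_pos"];R=Ro.from_quat(s["eef_rot"])
B=pose([0,-.27,.30],0)
rows([(p+[0,0,.10],R,3),(np.array([.5,.2,.30]),Ro.from_rotvec([0,0,-.6])*R,13)])
for q in(7,20,44,46,90,134,136,180):print(q,tip(q).round(3))
E
```

```text
[[-1,0.0,0.0,-3.3,0.0,0.0,0.0],[-1,0.0,0.0,-3.4,0.0,0.0,0.0],[-1,0.0,0.0,-3.3,0.0,0.0,0.0],[-1,-3.2,-2.2,-0.1,0.0,0.0,2.6],[-1,-3.3,-2.1,-0.1,0.0,0.0,2.7],[-1,-3.4,-1.9,-0.2,0.0,0.0,2.6],[-1,-3.5,-1.7,-0.1,0.0,0.0,2.7],[-1,-3.6,-1.5,-0.1,0.0,0.0,2.6],[-1,-3.6,-1.4,-0.1,0.0,0.0,2.7],[-1,-3.7,-1.3,-0.2,0.0,0.0,2.6],[-1,-3.8,-1.0,-0.1,0.0,0.0,2.7],[-1,-3.8,-0.9,-0.1,0.0,0.0,2.6],[-1,-3.8,-0.7,-0.1,0.0,0.1,2.6],[-1,-3.9,-0.6,-0.1,0.0,0.0,2.7],[-1,-3.9,-0.3,-0.2,0.0,0.0,2.6],[-1,-3.9,-0.2,-0.1,0.0,0.0,2.7]]
7 [ 0.    -0.15   0.089]
20 [ 0.    -0.143  0.123]
44 [ 0.    -0.11   0.178]
46 [ 0.    -0.106  0.182]
90 [ 0.    -0.01   0.223]
134 [0.    0.088 0.186]
136 [0.    0.092 0.183]
180 [0.    0.128 0.1  ]
```

carry_out(
  rows=[
    [[-1,0,0,-3.3,0,0,0],[-1,0,0,-3.4,0,0,0],[-1,0,0,-3.3,0,0,0],[-1,-3.2,-2.2,-0.1,0,0,2.6],[-1,-3.3,-2.1,-0.1,0,0,2.7],[-1,-3.4,-1.9,-0.2,0,0,2.6],[-1,-3.5,-1.7,-0.1,0,0,2.7],[-1,-3.6,-1.5,-0.1,0,0,2.6],[-1,-3.6,-1.4,-0.1,0,0,2.7],[-1,-3.7,-1.3,-0.2,0,0,2.6],[-1,-3.8,-1.0,-0.1,0,0,2.7],[-1,-3.8,-0.9,-0.1,0,0,2.6],[-1,-3.8,-0.7,-0.1,0,0.1,2.6],[-1,-3.9,-0.6,-0.1,0,0,2.7],[-1,-3.9,-0.3,-0.2,0,0,2.6],[-1,-3.9,-0.2,-0.1,0,0,2.7]],
  ],
)

```text
clock: 1.7
ee_pos: [0.5009, 0.1987, 0.3002]
eef_rot: [0.436, 0.9, 0.0, -0.001]
ft_force: [0.6, 0.9, -0.4]
finger_gap: 0.0004
```

```bash
python3 - <<'E'
from plan import *
s=env.get_state();print(s["ee_pos"],s["joint_pos"],s["finger_gap"])
rows([(*pose([0,-.29,.30],0),14),(*pose([0,-.29,.28],45),6)])
E
```

```text
[0.50093099 0.19873222 0.30019922] [ 0.16926746  0.29128339  1.49124965  0.0015039   1.36076586 -0.49952637] 0.0004033425046376182
[[-1,-3.1,-2.1,0.0,0.0,0.0,3.4],[-1,-3.2,-1.9,0.0,0.0,0.0,3.3],[-1,-3.3,-1.7,0.0,0.0,0.0,3.4],[-1,-3.3,-1.6,0.0,0.0,0.0,3.4],[-1,-3.5,-1.3,0.0,0.0,0.0,3.3],[-1,-3.6,-1.1,0.0,0.0,0.0,3.4],[-1,-3.6,-0.9,0.0,-0.1,0.0,3.4],[-1,-3.6,-0.7,0.0,0.0,0.0,3.3],[-1,-3.7,-0.5,0.0,0.0,-0.1,3.4],[-1,-3.7,-0.2,0.0,0.0,0.0,3.3],[-1,-3.7,-0.1,0.0,0.0,0.0,3.4],[-1,-3.7,0.2,0.0,0.0,0.0,3.4],[-1,-3.7,0.4,0.0,0.0,0.0,3.3],[-1,-3.7,0.6,0.0,0.0,0.0,3.4],[-1,0.0,0.0,0.3,0.0,7.5,0.0],[-1,-0.1,0.0,0.3,0.0,7.5,0.0],[-1,0.0,0.0,0.4,0.0,7.5,0.0],[-1,-0.2,0.0,0.3,0.0,7.5,0.0],[-1,-0.1,0.0,0.3,0.0,7.5,0.0],[-1,-0.2,0.0,0.2,0.0,7.5,0.0]]
```

carry_out(
  rows=[
    [[-1,-3.1,-2.1,0,0,0,3.4],[-1,-3.2,-1.9,0,0,0,3.3],[-1,-3.3,-1.7,0,0,0,3.4],[-1,-3.3,-1.6,0,0,0,3.4],[-1,-3.5,-1.3,0,0,0,3.3],[-1,-3.6,-1.1,0,0,0,3.4],[-1,-3.6,-0.9,0,-0.1,0,3.4],[-1,-3.6,-0.7,0,0,0,3.3],[-1,-3.7,-0.5,0,0,-0.1,3.4],[-1,-3.7,-0.2,0,0,0,3.3],[-1,-3.7,-0.1,0,0,0,3.4],[-1,-3.7,0.2,0,0,0,3.4],[-1,-3.7,0.4,0,0,0,3.3],[-1,-3.7,0.6,0,0,0,3.4],[-1,0,0,0.3,0,7.5,0],[-1,-0.1,0,0.3,0,7.5,0],[-1,0,0,0.4,0,7.5,0],[-1,-0.2,0,0.3,0,7.5,0],[-1,-0.1,0,0.3,0,7.5,0],[-1,-0.2,0,0.2,0,7.5,0]],
  ],
)

```text
clock: 3.7
ee_pos: [0.5375, -0.3195, 0.2807]
eef_rot: [0.7, 0.601, 0.292, -0.25]
ft_force: [-0.4, -0.1, -0.9]
finger_gap: 0.0003
```

```bash
python3 - <<'E'
from plan import *
import cv2
s=env.get_state();print(local()[0],local()[1].as_matrix().round(2).tolist(),s["joint_pos"],s["dq"].round(2))
print(pose([0,0,0],45)[1].as_matrix().round(2).tolist())
rows([(*pose([0,-.255,.173],45),5),(*pose([0,-.150,.068],45),8)])
E
```

```text
[ 0.0003 -0.289   0.2807] [[0.11, 0.99, 0.11], [0.7, -0.15, 0.7], [0.71, 0.0, -0.7]] [-0.99052236  0.71447818  1.07419458  0.53590379  1.94218578 -0.79492199] [-0.31  0.6  -0.29  0.77  0.82 -0.12]
[[0.11, 0.99, 0.11], [0.7, -0.15, 0.7], [0.71, 0.0, -0.71]]
[[-1,-1.1,0.0,2.0,0.0,-0.1,0.0],[-1,-1.0,0.0,2.0,0.0,0.0,0.0],[-1,-1.0,0.0,2.0,0.0,-0.1,0.1],[-1,-1.1,0.0,2.0,0.0,0.0,0.0],[-1,-1.0,0.0,2.0,0.0,-0.1,0.0],[-1,0.0,0.0,1.9,0.0,0.0,0.0],[-1,0.0,0.0,1.8,0.0,0.0,0.0],[-1,0.0,0.0,1.9,0.0,0.0,0.0],[-1,0.0,0.0,1.8,0.0,0.0,0.0],[-1,0.0,0.0,1.9,0.0,0.0,0.0],[-1,0.0,0.0,1.8,0.0,0.0,0.0],[-1,0.0,0.0,1.9,0.0,0.0,0.0],[-1,0.0,0.0,1.9,0.0,0.0,0.0]]
```

carry_out(
  rows=[
    [[-1,-1.1,0,2.0,0,0,0],[-1,-1.0,0,2.0,0,0,0],[-1,-1.0,0,2.0,0,0,0],[-1,-1.1,0,2.0,0,0,0],[-1,-1.0,0,2.0,0,0,0],[-1,0,0,1.9,0,0,0],[-1,0,0,1.8,0,0,0],[-1,0,0,1.9,0,0,0],[-1,0,0,1.8,0,0,0],[-1,0,0,1.9,0,0,0],[-1,0,0,0,0,0,0]],
  ],
)

```text
clock: 4.8
ee_pos: [0.5515, -0.2174, 0.1057]
eef_rot: [0.7, 0.602, 0.29, -0.252]
ft_force: [-0.5, -1.1, 0.2]
finger_gap: 0.0004
```

```bash
python3 - <<'E'
from plan import *
import cv2
s=env.get_state();print(local()[0],s["ft_force"],s["joint_pos"])
a=env.read_camera("top")["img"][130:260,220:400,::-1];b=env.read_camera("scene")["img"][130:260,260:440,::-1]
cv2.imwrite("pics/c1.png",cv2.resize(np.hstack([a[:, :],b]),None,fx=2.2,fy=2.2,interpolation=cv2.INTER_CUBIC))
rows([(*pose([0,-.150,.068],45),6)])
E
```

```text
[-0.0016 -0.1859  0.1057] [-0.50070173 -1.06780541  0.20951898] [-0.88775932  0.82892651  1.37594484  0.55075901  1.54007899 -0.92904947]
[[-1,0.0,0.0,0.9,0.0,0.0,0.0],[-1,0.0,0.0,0.9,0.0,0.0,0.0],[-1,0.0,0.0,0.9,0.0,0.0,0.1],[-1,0.0,0.0,1.0,-0.1,0.0,0.0],[-1,0.0,0.0,0.9,0.0,0.0,0.0],[-1,0.0,0.0,0.9,0.0,0.0,0.0]]
```

View pics/c1.png

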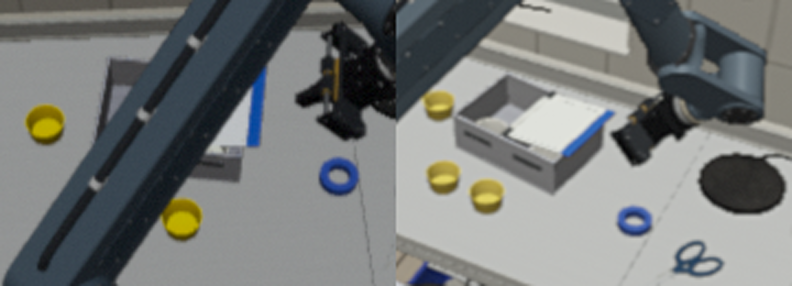

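Top (left) shows the gripper to the right of the blue edge, with an arm link high over the caddy. I need to see where the links run, and I'll check the TCP projection.

```bash
python3 - <<'E'
from plan import *
import cv2
from fit import proj
s=env.get_state();p=s["ee_pos"];z=Ro.from_quat(s["eef_rot"]).as_matrix()[:,2]
a=env.read_camera("top")["img"][:,:,::-1].copy();b=env.read_camera("scene")["img"][:,:,::-1].copy()
out=[]
for n,i in(("top",a),("scene",b)):
    i=cv2.resize(i,None,fx=2,fy=2,interpolation=cv2.INTER_CUBIC)
    for P in(p,p-.07*z):
        u=proj(n,P)*2;print(n,u);cv2.circle(i,(int(u[0]),int(u[1])),3,(0,255,0),1)
    out.append(i)
cv2.imwrite("pics/c2.png",np.vstack([out[0][230:530,400:1000],out[1][150:450,300:900]]))
E
```

```text
top [697.18891411 357.9489486 ]
top [726.26159235 345.11241627]
scene [713.60650198 387.54661629]
scene [735.2080623  378.04416719]
```

View pics/c2.png

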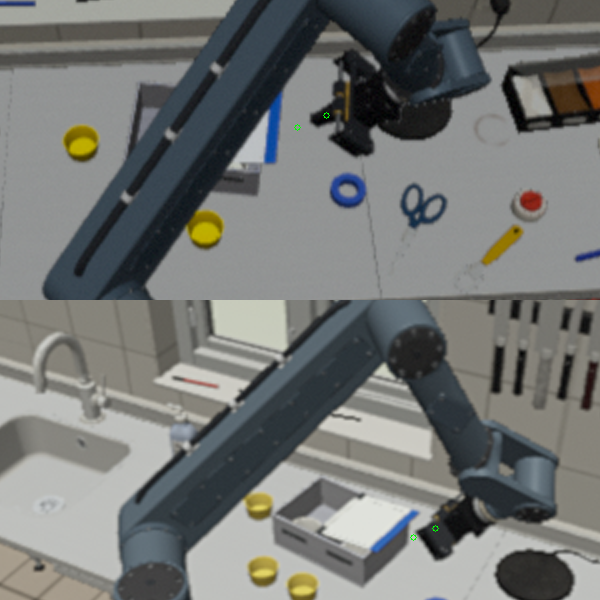

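```bash
python3 - <<'E'
from plan import *
import cv2
from fit import proj
s=env.get_state();p=s["ee_pos"];z=Ro.from_quat(s["eef_rot"]).as_matrix()[:,2];print(local()[0],s["clock"])
out=[]
for n in("top","scene"):
    u=proj(n,p);x,y=int(u[0])-20,int(u[1])-30
    i=cv2.resize(env.read_camera(n)["img"][y:y+50,x:x+60,::-1],None,fx=6,fy=6,interpolation=cv2.INTER_CUBIC)
    i=cv2.convertScaleAbs(i,alpha=1.5,beta=30)
    for P in(p,p-.019*z,p-.07*z):
        u=(proj(n,P)-[x,y]+.5)*6;cv2.circle(i,(int(u[0]),int(u[1])),3,(0,255,0),1)
    out.append(i)
cv2.imwrite("pics/c3.png",np.hstack(out))
E
```

```text
[ 0.0007 -0.1896  0.1078] 5.0
```

View pics/c3.png

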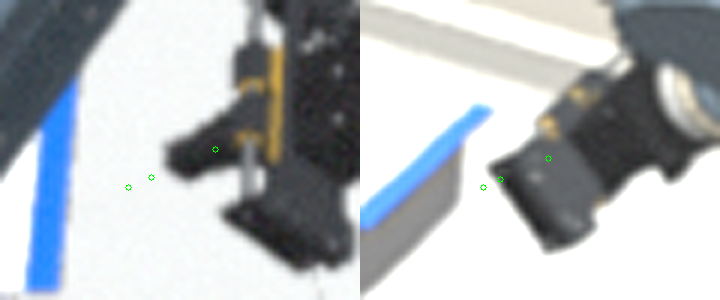

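```bash
python3 - <<'E'
from plan import *
import cv2
from fit import proj
s=env.get_state();p=s["ee_pos"]
c=env.read_camera("top")
d=pickle=None
a=c["img"][:,:,::-1].astype(int);b=cv2.imread("pics/top0.png").astype(int)
u=proj("top",p);print(u,c["intrinsics"][0],c["world_to_cam"][0]); x,y=int(u[0])-6,int(u[1])-12
print((np.abs(a-b).sum(2))[y:y+20,x:x+26])
E
```

```text
[348.93324549 178.75790277] [508.48871035   0.         315.347693  ] [-0.05514677 -0.99842206  0.01059314 -0.0671269 ]
[[ 17  19  13  17   8  12  18  13  17  17  14  14  15  14  20  12  14  17
   12  12  10  15  97 167 288 347]
 [ 20  10  10  17  18  18  21  14  12   7  10  16  12  16  16  11  19  17
    9   2  22 117 252 330 356 339]
 [ 15  11  12  16  14  14  15  20  13  15  12  20  10  13   7  13  12  15
   13 102 159 257 364 378 363 350]
 [  9  16   5  15  13   9  23  14  20  14  15  19  15  14  14   7   0  21
  114 251 321 366 374 368 346 343]
 [ 14  18   9  13  14  12   5  14  21  12  14  15  16   8   8  55 106 153
  249 338 360 356 368 376 358 313]
 [ 18  19  15  15  14  15  16  17  23  13  15  10   2  55 110 193 258 317
  350 370 363 366 378 392 366 319]
 [ 15  16  11  15  13   9  20  12  14  20  16  13  16 137 247 326 351 369
  376 377 378 396 379 392 377 346]
 [ 14  22  17  10  12  15  11  17  14  18  18  10  19 135 309 349 368 382
  384 400 388 398 415 410 417 377]
 [ 14  13  13  16  22  17  15   7  17  17  14  18  12 147 326 379 395 403
  377 403 412 417 397 410 411 371]

[... 499 characters left out ...]
14  11  21
    8  13  16  11  20  17   9  25]
 [ 16  13  18  12  14  15  14  15  13  11  15  13  17  11  10  18  17  15
   13  17  18  18  18  14   3  41]
 [ 17  13   8  11  16  15  11  18  16  14  16  16  16  21  15  13  17  14
   19  20  12  13  10  18  92 156]
 [ 21  14   8  17  12  14  14  13  16  15  18  19  10  20  19  21  19  13
    8  18   9   3  59 145 239 311]
 [ 17  14  10  15  14  17  14  10  16  16  12   9  18  14  10  13  10  14
   14  16  15   5 101 271 353 383]
 [ 13  11  13  13   9  21  15  17  19  17   8  18  15  16  16  16  22  15
   15  23  15   8  60 234 356 381]
 [ 11  15  16  14  16  22  18  25  19   9  19  18  14  17  16  14  14  16
   11  11  14  18   6  85 216 329]]
```

```bash
python3 - <<'E'
from plan import *
from fit import proj
s=env.get_state();p=s["ee_pos"];M=Ro.from_quat(s["eef_rot"]).as_matrix()
for n in("top","scene"):
    u0=proj(n,p);o=np.array([int(u0[0])-20,int(u0[1])-30])
    for l,v in dict(fx0=[-.0095,0,0],fx1=[.0095,0,0],b00=[-.0375,-.095,-.07],b10=[.0375,-.095,-.07],b01=[-.0375,.095,-.07],b11=[.0375,.095,-.07]).items():
        print(n,l,((proj(n,p+M@v)-o+.5)*6).round(0))
print("base",[proj("top",[0,0,z]).round(0) for z in(0,.2,.4)],[proj("scene",[0,0,z]).round(0) for z in(0,.2,.4)])
E
```

```text
top fx0 [139. 195.]
top fx1 [118. 181.]
top b00 [249. 309.]
top b10 [166. 254.]
top b01 [261.  52.]
top b11 [184.  -6.]
scene fx0 [131. 198.]
scene fx1 [116. 176.]
scene b00 [144. 279.]
scene b10 [ 79. 187.]
scene b01 [290. 132.]
scene b11 [230.  45.]
base [array([295., 339.]), array([293., 319.]), array([291., 295.])] [array([239., 285.]), array([232., 247.]), array([223., 203.])]
```

```bash
python3 - <<'E'
from plan import *
print(local()[0])
rows([(*pose([0,-.150,.068],45),6),(*pose(tip(7),45),3),(*pose(tip(13),45),3),(*pose(tip(20),45),3)])
E
```

```text
[ 0.0006 -0.1896  0.1079]
[[-1,0.0,0.0,0.9,0.0,0.0,0.0],[-1,0.0,0.0,1.0,0.0,0.0,0.0],[-1,0.0,0.0,0.9,0.0,0.0,0.1],[-1,0.0,0.0,0.9,0.0,0.0,0.0],[-1,0.0,-0.1,1.0,0.0,0.1,0.0],[-1,0.0,0.0,0.9,0.0,0.0,0.0],[-1,0.5,0.0,-0.5,0.0,0.0,0.0],[-1,0.4,0.0,-0.5,0.0,0.0,0.0],[-1,0.5,0.0,-0.5,0.0,0.0,0.0],[-1,0.5,0.0,-0.3,0.0,0.0,0.0],[-1,0.4,0.0,-0.3,0.0,0.0,0.0],[-1,0.4,0.0,-0.3,0.0,0.0,0.0],[-1,0.6,0.0,-0.3,0.0,0.0,0.0],[-1,0.5,0.0,-0.3,0.0,0.0,0.0],[-1,0.6,0.0,-0.3,0.0,0.0,0.0]]
```

carry_out(
  rows=[
    [[-1,0,0,0.9,0,0,0],[-1,0,0,1.0,0,0,0],[-1,0,0,0.9,0,0,0],[-1,0,0,0.9,0,0,0],[-1,0,-0.1,1.0,0,0,0],[-1,0,0,0.8,0,0,0],[-1,0,0,0,0,0,0],[-1,0.5,0,-0.5,0,0,0],[-1,0.4,0,-0.5,0,0,0],[-1,0.5,0,-0.5,0,0,0],[-1,0.5,0,-0.3,0,0,0],[-1,0.4,0,-0.3,0,0,0],[-1,0.4,0,-0.3,0,0,0],[-1,0.6,0,-0.3,0,0,0],[-1,0.5,0,-0.3,0,0,0],[-1,0.6,0,-0.3,0,0,0],[-1,0,0,0,0,0,0]],
  ],
)

```text
clock: 6.85
ee_pos: [0.5592, -0.1738, 0.1239]
eef_rot: [0.701, 0.602, 0.291, -0.249]
ft_force: [-0.9, -0.9, -0.0]
finger_gap: 0.0003
```

```bash
python3 - <<'E'
from plan import *
import cv2
s=env.get_state();print(local()[0],s["ft_force"])
a=env.read_camera("top")["img"][150:220,290:390,::-1];b=env.read_camera("scene")["img"][150:220,300:400,::-1]
cv2.imwrite("pics/c4.png",cv2.resize(np.hstack([a,b]),None,fx=4,fy=4,interpolation=cv2.INTER_CUBIC))
E
```

```text
[-0.0006 -0.1417  0.1239] [-0.87992296 -0.88266705 -0.02971214]
```

View pics/c4.png

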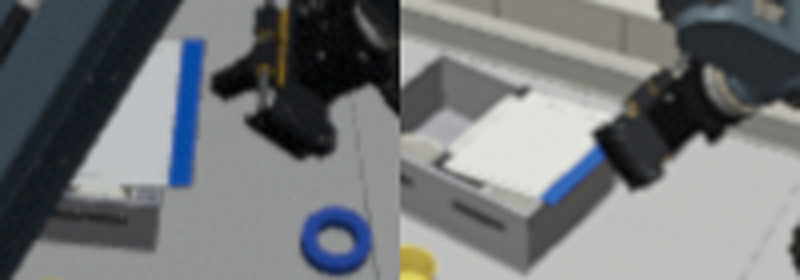

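```bash
python3 - <<'E'
from plan import *
from fit import proj
from scipy.optimize import least_squares
s=env.get_state();M=Ro.from_quat(s["eef_rot"]).as_matrix()
c,n=np.cos(V[2]),np.sin(V[2])
for TCP,px in((pose([0,-.1896,.1078],45)[0],(355.7,174.5)),(pose([-.0006,-.1417,.1239],45)[0],(343.7,170.5))):
    for xo in (0,.01):
        f=lambda v:proj("top",pose([xo,v[0],v[1]],45)[0])-px
        v=least_squares(f,[-.2,.13]).x;print("plane xL=",xo,v, "TCP px",proj("top",TCP))
        g=lambda v:proj("top",TCP+M@[v[0],0,v[1]])-px
        print(" tool offs x,z",least_squares(g,[0,0]).x)
E
```

```text
plane xL= 0 [-0.21236181  0.14052174] TCP px [348.88668905 178.93372926]
 tool offs x,z [ 0.00700345 -0.0392102 ]
plane xL= 0.01 [-0.21292922  0.12600941] TCP px [348.88668905 178.93372926]
 tool offs x,z [ 0.00700345 -0.0392102 ]
plane xL= 0 [-0.16730589  0.15928969] TCP px [336.20505448 175.50229964]
 tool offs x,z [ 0.00748905 -0.04370606]
plane xL= 0.01 [-0.16744754  0.14495471] TCP px [336.20505448 175.50229964]
 tool offs x,z [ 0.00748905 -0.04370606]
```

The finger passed outside the edge and the leaf hasn't moved. In the pictures the real fingertip sits about 40 mm behind the reported TCP, so I'll add that offset, go further under and lift again.

```bash
cat >> plan.py <<'E'
OFF=.038
def tp(P,a=45): # tip target -> TCP pose
    A=np.radians(a);return pose(np.array(P)+OFF*np.array([0,np.cos(A),-np.sin(A)]),a)
E
python3 - <<'E'
from plan import *
print(local()[0])
rows([(*tp([0,-.203,.121]),5),(*tp([0,-.148,.066]),8)])
E
```

```text
[-0.0009 -0.1418  0.123 ]
[[-1,-0.9,0.0,-0.1,0.0,0.0,0.0],[-1,-0.9,0.0,-0.1,0.0,0.0,0.1],[-1,-0.9,0.1,0.0,0.0,0.0,0.0],[-1,-0.9,0.0,-0.1,0.0,0.0,0.0],[-1,-0.9,0.0,-0.1,-0.1,0.0,0.0],[-1,0.0,0.0,1.0,0.0,0.0,0.0],[-1,0.0,0.0,1.0,0.0,0.0,0.0],[-1,0.0,0.0,0.9,0.0,0.0,0.0],[-1,0.0,0.0,1.0,0.0,0.0,0.0],[-1,0.0,0.0,1.0,0.0,0.0,0.0],[-1,0.0,0.0,1.0,0.0,0.0,0.0],[-1,0.0,0.0,0.9,0.0,0.0,0.0],[-1,0.0,0.0,1.0,0.0,0.0,0.0]]
```

carry_out(
  rows=[
    [[-1,-0.9,0,-0.1,0,0,0],[-1,-0.9,0,-0.1,0,0,0],[-1,-0.9,0.1,0,0,0,0],[-1,-0.9,0,-0.1,0,0,0],[-1,-0.9,0,-0.1,0,0,0],[-1,0,0,1.0,0,0,0],[-1,0,0,1.0,0,0,0],[-1,0,0,0.9,0,0,0],[-1,0,0,1.0,0,0,0],[-1,0,0,1.0,0,0,0],[-1,0,0,1.0,0,0,0],[-1,0,0,0,0,0,0],[-1,0,0,0,0,0,0]],
  ],
)

```text
clock: 8.25
ee_pos: [0.561, -0.1668, 0.0521]
eef_rot: [0.701, 0.602, 0.29, -0.249]
ft_force: [-0.2, 0.4, -1.0]
finger_gap: 0.0005
```

```bash
python3 - <<'E'
from plan import *
import cv2
s=env.get_state();print(local()[0],s["ft_force"])
a=env.read_camera("top")["img"][150:220,290:390,::-1];b=env.read_camera("scene")["img"][150:220,300:400,::-1]
cv2.imwrite("pics/c5.png",cv2.resize(np.hstack([a,b]),None,fx=4,fy=4,interpolation=cv2.INTER_CUBIC))
rows([(*tp([0,-.148,.066]),2)])
rows([(*tp(tip(7)),3),(*tp(tip(13)),3),(*tp(tip(20)),3)],tp([0,-.148,.066]))
E
```

```text
[ 1.000e-04 -1.345e-01  5.210e-02] [-0.21439146  0.42928259 -0.98443438]
[[-1,0.0,0.0,1.0,0.0,0.0,0.1],[-1,0.1,0.0,0.9,0.0,0.0,0.0]]
[[-1,0.5,0.0,-0.6,0.0,0.0,0.0],[-1,0.5,0.0,-0.6,0.0,0.0,0.0],[-1,0.4,0.0,-0.6,0.0,0.0,0.0],[-1,0.5,0.0,-0.3,0.0,0.0,0.0],[-1,0.4,0.0,-0.3,0.0,0.0,0.0],[-1,0.4,0.0,-0.3,0.0,0.0,0.0],[-1,0.6,0.0,-0.3,0.0,0.0,0.0],[-1,0.5,0.0,-0.3,0.0,0.0,0.0],[-1,0.6,0.0,-0.4,0.0,0.0,0.0]]
```

View pics/c5.png

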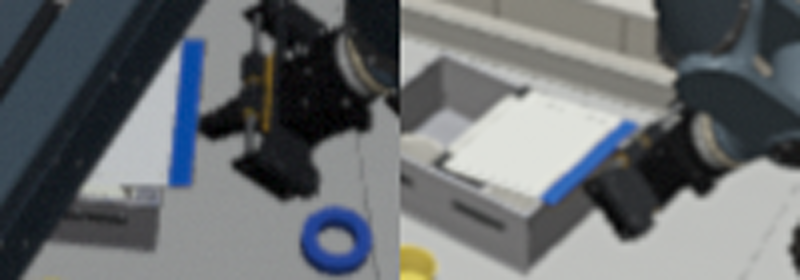

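```bash
python3 - <<'E'
from plan import *
from fit import proj
import cv2
from scipy.optimize import least_squares
s=env.get_state();M=Ro.from_quat(s["eef_rot"]).as_matrix();p=s["ee_pos"];print(local()[0])
g=lambda v:proj("top",p+M@[v[0],0,v[1]])-(341.,181.)
print(least_squares(g,[0,0]).x)
for l,v in dict(up=[.0095,0,-.04],lo=[-.0095,0,-.04],up5=[.0095,0,-.05]).items():print(l,proj("top",p+M@v),)
print("edge low",proj("top",pose([0,-.154,.106],0)[0]))
E
```

```text
[ 0.0005 -0.1353  0.0524]
[ 0.0072501  -0.04401171]
up [339.80426881 181.08184848]
lo [343.17748985 183.35270552]
up5 [341.78812119 180.200908  ]
edge low [339.29691053 178.36394111]
```

```bash
sed -i 's/^OFF=.*/OFF=.043/' plan.py; python3 - <<'E'
from plan import *
rows([(*tp([0,-.145,.064]),4),(*tp(tip(7)),3),(*tp(tip(13)),3),(*tp(tip(20)),3),(*tp(tip(30)),4)])
E
```

```text
[[-1,0.0,0.0,0.7,0.0,0.0,0.0],[-1,0.1,0.0,0.7,0.0,0.0,0.1],[-1,0.0,0.0,0.7,0.0,0.0,0.0],[-1,0.0,0.0,0.7,0.0,0.0,0.0],[-1,0.5,0.0,-0.7,0.0,0.0,0.0],[-1,0.4,0.0,-0.7,0.0,0.0,0.0],[-1,0.5,0.0,-0.7,0.0,0.0,0.0],[-1,0.4,0.0,-0.3,0.0,0.0,0.0],[-1,0.5,0.0,-0.4,0.0,0.0,0.0],[-1,0.4,0.0,-0.3,0.0,0.0,0.0],[-1,0.6,0.0,-0.3,0.0,0.0,0.0],[-1,0.5,0.0,-0.3,0.0,0.0,0.0],[-1,0.5,0.0,-0.3,0.0,0.0,0.0],[-1,0.7,0.0,-0.3,0.0,0.0,0.0],[-1,0.6,0.0,-0.2,0.0,0.0,0.0],[-1,0.6,0.0,-0.2,0.0,0.0,0.0],[-1,0.7,0.0,-0.3,0.0,0.0,0.0]]
```

carry_out(
  rows=[
    [[-1,0,0,0.7,0,0,0],[-1,0.1,0,0.7,0,0,0],[-1,0,0,0.7,0,0,0],[-1,0,0,0.7,0,0,0],[-1,0,0,0,0,0,0],[-1,0.5,0,-0.5,0,0,0],[-1,0.4,0,-0.5,0,0,0],[-1,0.5,0,-0.5,0,0,0],[-1,0.4,0,-0.3,0,0,0],[-1,0.5,0,-0.4,0,0,0],[-1,0.4,0,-0.3,0,0,0],[-1,0.6,0,-0.3,0,0,0],[-1,0.5,0,-0.3,0,0,0],[-1,0.5,0,-0.3,0,0,0],[-1,0,0,0,0,0,0]],
  ],
)

```text
clock: 9.85
ee_pos: [0.5651, -0.1402, 0.0885]
eef_rot: [0.7, 0.602, 0.291, -0.249]
ft_force: [-0.4, 0.2, -0.5]
finger_gap: 0.0004
```

```bash
python3 - <<'E'
from plan import *
import cv2
s=env.get_state();print(local()[0],s["ft_force"])
a=env.read_camera("top")["img"][150:220,290:390,::-1];b=env.read_camera("scene")["img"][150:220,300:400,::-1]
cv2.imwrite("pics/c6.png",cv2.resize(np.hstack([a,b]),None,fx=4,fy=4,interpolation=cv2.INTER_CUBIC))
E
```

```text
[ 1.000e-04 -1.075e-01  8.850e-02] [-0.35775467  0.16150069 -0.50044454]
```

View pics/c6.png

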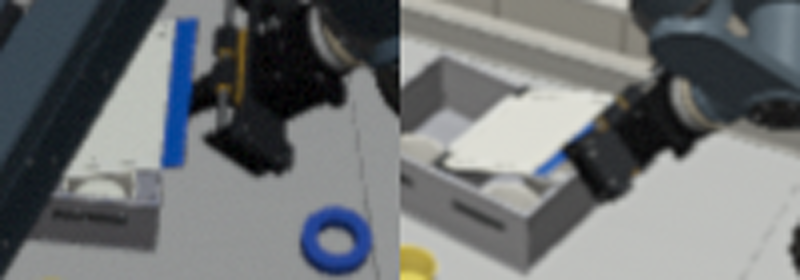

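The leaf is on the finger and rising: the outer blue corners in top are at about (339.2,154.5) and (336,191.5). I'll work out the angle from those.

```bash
python3 - <<'E'
from plan import *
from fit import proj,L
for q in range(5,40,3):
    Q=np.radians(q);print(q,[proj("top",pose(L(k)(Q),0)[0]).round(1).tolist() for k in(1,-1)])
rows([(*tp(tip(30)),5),(*tp(tip(44)),7),(*tp(tip(56)),7)])
E
```

```text
5 [[340.9, 160.5], [337.7, 197.0]]
8 [[340.8, 159.2], [337.5, 195.8]]
11 [[340.5, 157.9], [337.2, 194.6]]
14 [[340.1, 156.6], [336.8, 193.3]]
17 [[339.6, 155.3], [336.2, 192.1]]
20 [[339.0, 154.1], [335.5, 190.9]]
23 [[338.2, 152.8], [334.8, 189.7]]
26 [[337.4, 151.5], [333.9, 188.5]]
29 [[336.4, 150.3], [332.9, 187.3]]
32 [[335.4, 149.0], [331.7, 186.2]]
35 [[334.2, 147.8], [330.5, 185.0]]
38 [[332.9, 146.6], [329.2, 183.9]]
[[-1,0.5,0.0,-0.3,0.0,0.0,0.0],[-1,0.5,0.0,-0.4,0.0,0.0,0.0],[-1,0.5,0.0,-0.3,-0.1,0.0,0.1],[-1,0.5,0.0,-0.3,0.0,0.0,0.0],[-1,0.5,0.0,-0.3,0.0,0.0,0.0],[-1,0.5,0.0,-0.1,0.0,0.0,0.0],[-1,0.6,0.0,-0.1,0.0,0.0,0.0],[-1,0.5,0.0,-0.1,0.0,0.0,0.0],[-1,0.5,0.0,-0.1,0.0,0.0,0.0],[-1,0.6,0.0,-0.1,0.0,0.0,0.0],[-1,0.5,0.0,-0.1,0.0,0.0,0.0],[-1,0.5,0.0,0.0,0.0,0.0,0.0],[-1,0.5,0.0,0.0,0.0,0.0,0.0],[-1,0.4,0.0,0.0,0.0,0.0,0.0],[-1,0.4,0.0,0.0,0.0,0.0,0.0],[-1,0.4,0.0,0.1,0.0,0.0,0.0],[-1,0.4,0.0,0.0,0.0,0.0,0.0],[-1,0.5,0.0,0.0,0.0,0.0,0.0],[-1,0.4,0.0,0.1,0.0,0.0,0.0]]
```

carry_out(
  rows=[
    [[-1,0.5,0,-0.2,0,0,0],[-1,0.5,0,-0.3,0,0,0],[-1,0.5,0,-0.2,0,0,0],[-1,0.5,0,-0.3,0,0,0],[-1,0.5,0,-0.2,0,0,0],[-1,0.5,0,-0.1,0,0,0],[-1,0.6,0,-0.1,0,0,0],[-1,0.5,0,-0.1,0,0,0],[-1,0.5,0,-0.1,0,0,0],[-1,0.6,0,-0.1,0,0,0],[-1,0.5,0,-0.1,0,0,0],[-1,0.5,0,0,0,0,0],[-1,0.5,0,0,0,0,0],[-1,0.4,0,0,0,0,0],[-1,0.4,0,0,0,0,0],[-1,0.4,0,0.1,0,0,0],[-1,0.4,0,0,0,0,0],[-1,0.5,0,0,0,0,0],[-1,0.4,0,0.1,0,0,0]],
  ],
)

```text
clock: 11.85
ee_pos: [0.573, -0.0871, 0.1643]
eef_rot: [0.701, 0.602, 0.291, -0.249]
ft_force: [0.5, -1.1, -0.1]
finger_gap: 0.0008
```

```bash
cat > blue.py <<'E'
from plan import *
import cv2
from fit import proj,L
def blue(n):
    i=env.read_camera(n)["img"];h=cv2.cvtColor(i,cv2.COLOR_RGB2HSV)
    m=((h[:,:,0]>102)&(h[:,:,0]<120)&(h[:,:,1]>170)&(h[:,:,2]>90)).astype(np.uint8)
    k,l,st,ce=cv2.connectedComponentsWithStats(m)
    print(n,[(st[j].tolist(),ce[j].round(1).tolist()) for j in range(1,k) if st[j][4]>8 and 200<ce[j][0]<440 and ce[j][1]<240])
E
python3 - <<'E'
from blue import *
s=env.get_state();print(local()[0],s["ft_force"]);blue("top");blue("scene")
for q in(40,50,60,70,80):
    Q=np.radians(q);print(q,[proj(n,pose(L(k,0)(Q),0)[0]).round(0).tolist() for n in("top","scene") for k in(1,-1)])
rows([(*tp(tip(q,r=.137)),4) for q in(66,78,90,102,114)])
E
```

```text
[-0.0002 -0.0539  0.1643] [ 0.54507581 -1.05991471 -0.14640981]
top [([316, 142, 7, 37, 100], [319.5, 160.7]), ([366, 203, 16, 15, 119], [373.5, 209.7])]
scene []
40 [[333.0, 146.0], [329.0, 184.0], [354.0, 163.0], [332.0, 182.0]]
50 [[327.0, 143.0], [323.0, 180.0], [351.0, 158.0], [328.0, 177.0]]
60 [[321.0, 139.0], [317.0, 177.0], [347.0, 153.0], [324.0, 172.0]]
70 [[315.0, 137.0], [310.0, 174.0], [342.0, 149.0], [319.0, 167.0]]
80 [[308.0, 135.0], [302.0, 173.0], [337.0, 145.0], [314.0, 164.0]]
[[-1,0.5,0.0,0.1,0.0,0.0,0.0],[-1,0.6,0.0,0.1,0.0,0.0,0.1],[-1,0.5,0.0,0.1,-0.1,0.0,0.0],[-1,0.6,0.0,0.2,0.0,0.0,0.1],[-1,0.6,0.0,0.3,0.0,0.0,0.0],[-1,0.7,0.0,0.3,0.0,0.0,0.0],[-1,0.6,0.0,0.3,0.0,0.0,0.0],[-1,0.7,0.0,0.3,0.0,0.0,0.0],[-1,0.5,0.0,0.4,0.0,0.0,0.0],[-1,0.6,0.0,0.5,0.0,0.0,0.0],[-1,0.6,0.0,0.4,0.0,0.0,0.0],[-1,0.5,0.0,0.5,0.0,0.0,0.0],[-1,0.5,0.0,0.5,0.0,0.0,0.0],[-1,0.5,0.0,0.6,0.0,0.0,0.0],[-1,0.4,0.0,0.5,0.0,0.0,0.0],[-1,0.5,0.0,0.5,0.0,0.0,0.0],[-1,0.3,0.0,0.7,0.0,0.0,0.0],[-1,0.4,0.0,0.6,0.0,0.0,0.0],[-1,0.3,0.0,0.6,0.0,0.0,0.0],[-1,0.3,0.0,0.7,0.0,0.0,0.0]]
```

Edge right side is ~322 in top, so the leaf is at about 55°, on track. Continuing.

carry_out(
  rows=[
    [[-1,0.5,0,0.1,0,0,0],[-1,0.6,0,0.1,0,0,0],[-1,0.5,0,0.1,0,0,0],[-1,0.6,0,0.2,0,0,0],[-1,0.6,0,0.3,0,0,0],[-1,0.7,0,0.3,0,0,0],[-1,0.6,0,0.3,0,0,0],[-1,0.7,0,0.3,0,0,0],[-1,0.5,0,0.4,0,0,0],[-1,0.6,0,0.5,0,0,0],[-1,0.6,0,0.4,0,0,0],[-1,0.5,0,0.5,0,0,0],[-1,0.5,0,0.5,0,0,0],[-1,0.5,0,0.6,0,0,0],[-1,0.4,0,0.5,0,0,0],[-1,0.5,0,0.5,0,0,0],[-1,0.3,0,0.7,0,0,0],[-1,0.4,0,0.6,0,0,0],[-1,0.3,0,0.6,0,0,0],[-1,0.3,0,0.7,0,0,0]],
  ],
)

```text
clock: 13.95
ee_pos: [0.5928, 0.0417, 0.1781]
eef_rot: [0.701, 0.602, 0.291, -0.249]
ft_force: [0.2, -1.1, 0.3]
finger_gap: 0.0008
```

```bash
python3 - <<'E'
from blue import *
s=env.get_state();print(local()[0],s["ft_force"],s["joint_pos"].round(2));blue("top");blue("scene")
for q in(90,100,110,120,130):
    Q=np.radians(q);print(q,[proj(n,pose(L(k,0)(Q),0)[0]).round(0).tolist() for n in("top","scene") for k in(1,-1)])
rows([(*tp(tip(q,r=.137)),4) for q in(124,134)]+[(*tp(tip(q,r=.137)),4) for q in(144,154,164)])
E
```

```text
[-0.0004  0.0765  0.1781] [ 0.19298081 -1.0508066   0.33906278] [-0.53  0.62  1.62  0.74  1.34 -0.72]
top [([366, 203, 16, 15, 118], [373.5, 209.7])]
scene [([297, 155, 7, 7, 21], [299.9, 157.7])]
90 [[300.0, 134.0], [295.0, 172.0], [332.0, 143.0], [308.0, 161.0]]
100 [[293.0, 134.0], [287.0, 171.0], [327.0, 141.0], [303.0, 159.0]]
110 [[285.0, 134.0], [279.0, 172.0], [322.0, 141.0], [298.0, 158.0]]
120 [[279.0, 136.0], [272.0, 173.0], [317.0, 141.0], [294.0, 159.0]]
130 [[273.0, 138.0], [266.0, 175.0], [313.0, 142.0], [290.0, 160.0]]
[[-1,0.2,0.0,0.5,0.0,0.0,0.0],[-1,0.2,0.1,0.6,-0.1,0.0,0.1],[-1,0.2,0.0,0.5,0.0,0.0,0.0],[-1,0.2,0.0,0.5,-0.1,-0.1,0.0],[-1,0.0,0.0,0.6,0.0,0.0,0.0],[-1,0.1,0.0,0.6,0.0,0.0,0.0],[-1,0.1,0.0,0.6,0.0,0.0,0.0],[-1,0.1,0.0,0.6,0.0,0.0,0.0],[-1,-0.1,0.0,0.5,0.0,0.0,0.0],[-1,0.0,0.0,0.6,0.0,0.0,0.0],[-1,0.0,0.0,0.5,0.0,0.0,0.0],[-1,0.0,0.0,0.5,0.0,0.0,0.0],[-1,-0.1,0.0,0.5,0.0,0.0,0.0],[-1,-0.1,0.0,0.5,0.0,0.0,0.0],[-1,-0.2,0.0,0.5,0.0,0.0,0.0],[-1,-0.1,0.0,0.5,0.0,0.0,0.0],[-1,-0.2,0.0,0.5,0.0,0.0,0.0],[-1,-0.2,0.0,0.5,0.0,0.0,0.0],[-1,-0.2,0.0,0.4,0.0,0.0,0.0],[-1,-0.2,0.0,0.5,0.0,0.0,0.0]]
```

Scene's lower blue end is near 298, so the leaf is at about 110° as planned. Continuing.

carry_out(
  rows=[
    [[-1,0.2,0,0.5,0,0,0],[-1,0.2,0,0.6,0,0,0],[-1,0.2,0,0.5,0,0,0],[-1,0.2,0,0.5,0,0,0],[-1,0,0,0.6,0,0,0],[-1,0.1,0,0.6,0,0,0],[-1,0.1,0,0.6,0,0,0],[-1,0.1,0,0.6,0,0,0],[-1,-0.1,0,0.5,0,0,0],[-1,0,0,0.6,0,0,0],[-1,0,0,0.5,0,0,0],[-1,0,0,0.5,0,0,0],[-1,-0.1,0,0.5,0,0,0],[-1,-0.1,0,0.5,0,0,0],[-1,-0.2,0,0.5,0,0,0],[-1,-0.1,0,0.5,0,0,0],[-1,-0.2,0,0.5,0,0,0],[-1,-0.2,0,0.5,0,0,0],[-1,-0.2,0,0.4,0,0,0],[-1,-0.2,0,0.5,0,0,0]],
  ],
)

```text
clock: 16.05
ee_pos: [0.6037, 0.1125, 0.1014]
eef_rot: [0.701, 0.602, 0.291, -0.249]
ft_force: [0.8, -0.5, -0.1]
finger_gap: 0.0006
```

```bash
python3 - <<'E'
from blue import *
s=env.get_state();print(local()[0],s["ft_force"],s["joint_pos"].round(2));blue("top");blue("scene")
for q in(140,150,160,170,180):
    Q=np.radians(q);print(q,[proj(n,pose(L(k,0)(Q),0)[0]).round(0).tolist() for n in("top","scene") for k in(1,-1)])
rows([(*tp(tip(q,r=.137)),5) for q in(172,180)])
E
```

```text
[-0.0004  0.1481  0.1014] [ 0.80575203 -0.45270351 -0.13919473] [-0.41  0.73  1.68  0.84  1.16 -0.79]
top [([366, 203, 16, 15, 118], [373.5, 209.7])]
scene [([284, 165, 9, 7, 15], [288.4, 168.4])]
140 [[268.0, 141.0], [261.0, 178.0], [310.0, 145.0], [287.0, 162.0]]
150 [[265.0, 144.0], [258.0, 181.0], [308.0, 148.0], [284.0, 165.0]]
160 [[262.0, 148.0], [255.0, 184.0], [306.0, 151.0], [283.0, 168.0]]
170 [[261.0, 152.0], [254.0, 188.0], [305.0, 155.0], [282.0, 173.0]]
180 [[261.0, 156.0], [254.0, 192.0], [304.0, 160.0], [282.0, 177.0]]
[[-1,-0.1,0.0,0.3,0.0,0.0,0.0],[-1,-0.2,0.0,0.3,-0.1,0.0,0.0],[-1,-0.1,0.1,0.3,0.0,0.0,0.0],[-1,-0.2,0.0,0.3,0.0,0.0,0.1],[-1,-0.1,0.0,0.3,0.0,0.0,0.0],[-1,-0.2,0.0,0.2,0.0,0.0,0.0],[-1,-0.2,0.0,0.3,0.0,0.0,0.0],[-1,-0.2,0.0,0.2,0.0,0.0,0.0],[-1,-0.3,0.0,0.3,0.0,0.0,0.0],[-1,-0.2,0.0,0.2,0.0,0.0,0.0]]
```

carry_out(
  rows=[
    [[-1,-0.1,0,0.3,0,0,0],[-1,-0.2,0,0.3,0,0,0],[-1,-0.1,0,0.3,0,0,0],[-1,-0.2,0,0.3,0,0,0],[-1,-0.1,0,0.3,0,0,0],[-1,-0.2,0,0.2,0,0,0],[-1,-0.2,0,0.3,0,0,0],[-1,-0.2,0,0.2,0,0,0],[-1,-0.3,0,0.3,0,0,0],[-1,-0.2,0,0.2,0,0,0],[-1,0,0,0,0,0,0],[-1,0,0,0,0,0,0]],
  ],
)

```text
clock: 17.35
ee_pos: [0.6048, 0.1191, 0.0718]
eef_rot: [0.7, 0.602, 0.292, -0.25]
ft_force: [-1.4, -2.6, 8.7]
finger_gap: 0.0005
```

carry_out(
  rows=[
    [[-1,-0.1,0,0.1,0,0,0],[-1,-0.1,0,0.1,0,0,0],[-1,0,0,0,0,0,0]],
  ],
)

```text
clock: 17.65
ee_pos: [0.605, 0.1193, 0.0713]
eef_rot: [0.699, 0.602, 0.293, -0.251]
ft_force: [-5.2, -5.5, 19.5]
finger_gap: 0.0003
```

```bash
python3 - <<'E'
from blue import *
s=env.get_state();print(local()[0],s["ft_force"]);blue("scene")
a=env.read_camera("top")["img"][140:215,235:335,::-1];b=env.read_camera("scene")["img"][145:220,260:360,::-1]
cv2.imwrite("pics/c7.png",cv2.resize(np.hstack([a,b]),None,fx=4,fy=4,interpolation=cv2.INTER_CUBIC))
E
```

```text
[-0.0002  0.1549  0.0713] [-5.15434476 -5.47946833 19.5292739 ]
scene []
```

The upward force climbed from 9 N to 20 N and the tip stopped moving, so the leaf is on its stop. Backing off along the finger, then up.

carry_out(
  rows=[
    [[-1,0.2,0,-0.2,0,0,0],[-1,0.2,0,-0.4,0,0,0],[-1,0.5,0,-1.0,0,0,0],[-1,1,0,-2.0,0,0,0],[-1,1,0,-3.0,0,0,0],[-1,1,0,-3.5,0,0,0],[-1,1,0,-3.5,0,0,0],[-1,1,0,-3.5,0,0,0],[-1,0,0,-3.5,0,0,0],[-1,0,0,-3.5,0,0,0],[-1,0,0,-3.5,0,0,0],[-1,0,0,-3.5,0,0,0],[-1,0,0,0,0,0,0],[-1,0,0,0,0,0,0]],
  ],
)

```text
clock: 19.2
ee_pos: [0.5773, -0.0577, 0.3286]
eef_rot: [0.701, 0.602, 0.29, -0.249]
ft_force: [-0.1, 0.2, 1.4]
finger_gap: 0.0007
```

```bash
python3 - <<'E'
from blue import *
s=env.get_state();print(local()[0],s["ft_force"],abs(s["dq"]).max());blue("top");blue("scene")
for q in(168,174,180):
    Q=np.radians(q);print(q,[proj(n,pose(L(k,0)(Q),0)[0]).round(1).tolist() for n in("top","scene") for k in(1,-1)])
a=env.read_camera("top")["img"][130:240,225:365,::-1];b=env.read_camera("scene")["img"][130:240,250:390,::-1]
cv2.imwrite("pics/c8.png",cv2.resize(np.hstack([a,b]),None,fx=2.8,fy=2.8,interpolation=cv2.INTER_CUBIC))
E
```

```text
[-0.0005 -0.0242  0.3286] [-0.0892374   0.1595747   1.37084185] 0.04130162740995565
top [([366, 203, 16, 15, 119], [373.5, 209.7])]
scene [([284, 167, 14, 11, 15], [290.1, 172.5])]
168 [[260.9, 151.1], [253.9, 187.2], [304.8, 154.5], [281.9, 171.8]]
174 [[260.6, 153.6], [253.7, 189.5], [304.5, 157.1], [281.7, 174.5]]
180 [[260.7, 156.1], [253.8, 191.8], [304.5, 159.9], [281.8, 177.3]]
```

View pics/c8.png

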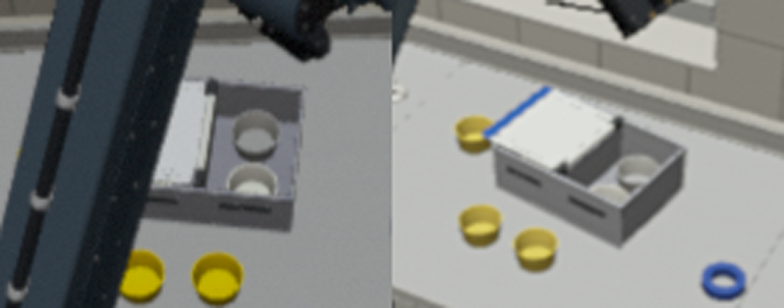

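The leaf is flat over the left (+y) bay. Its blue corners in scene are at about (284,178) and (306,162), which best fits 180°. The caddy's front corner is still at (331,218) and the hand is well clear.

```bash
python3 -c "
from rig import env
print(env.sign_off())"
```

```text
the job is handed in; nothing more can be done
None
```

I turned the leaf over its spine with the shut fingertips, in one slow continuous push from under its blue edge, until it lay on its far stop. I then backed the hand off and handed the job in at about 19 s; no verdict is reported.

**Leaf:** the last picture shows it flat over the +y bay. Its blue corners fit 180° best, to within about 2.5 pixels, and at the end of the push the upward force climbed to about 20 N with the tip no longer moving.

**Caddy and hand:** the caddy's front corner was within about 1 pixel of its starting position. The hand ended clear, with the TCP at z = 0.33 m and about 1 N of force at the wrist, which is within the noise seen before.

**Bystanders:** in the last picture the two ramekins in the -y bay and the tape roll looked undisturbed. The third ramekin lay under the leaf. I did not check the espresso cup, shaker, matchbox or timer separately, and no contact force showed near them.

**What disagreed:** in the pictures the fingertips ended about 43 mm short of the reported TCP. My first lift therefore passed harmlessly outside the edge. I corrected for the offset and the second lift worked.

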